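# Find the notch in the slide's edge by touch and press the carriage lock home

## Robot

A 6-joint arm with a two-finger parallel gripper is mounted at the origin on the work surface. World frame = base frame: x ahead of the robot, y to its left, z up, the work surface at z = 0. Lengths are in mm, angles in rad, forces in N, time in s.
With the tool pointing down it reaches from about 400 to 925 mm from the base axis. Payload 12.5 kg.
Tool frame: the origin (TCP) lies midway between the tips of the shut fingers; the grasp point (between the pads) lies 19 mm behind it (env.grip_depth is the distance from the TCP to the grasp point, in mm); z points along the fingers, y is the line along which they close (so a half turn about z gives the same grasp; the last joint's range is limited). The gripper opens to 95 mm and grips with 3 to 60 N. Pads are 20 mm wide; open, the fingers measure 119 mm over their backs; the gripper's body (75 mm by 180 mm) begins 59 mm behind the grasp point.
Start: joints at [1.214, 0.491, 1.559, -0, 1.092, -0.106], TCP at [155.094, 605.469, 214.661] pointing down, gripper open.
Joint ranges: [-3.1, 3.1], [-0.84, 2.19], [0.05, 2.79], [-1.13, 4.28], [0.06, 2.93], [-2.69, 2.69]. Speed limits (rad/s): [2.22, 2.22, 2.79, 3.14, 3.14, 3.14].

## Interface

Orientations are given as [roll, pitch, yaw] about the fixed x, y, z axes, in that order (R = Rz(yaw) Ry(pitch) Rx(roll)).
In Python, from cell import monitor, viewer, order, env gives the robot as it stands.
- The arm moves only by the tool move_arm, never from a script. Its argument "moves" is one flat list of numbers, 4 for each row, row after row: the shift along the tool's x, y, z normalised to -1 to 1, where 1 is 0.15 m, then the turn about the tool's z normalised to -1 to 1, where 1 is pi/2 rad. A call has 1 to 10 rows; each row shifts and turns the commanded pose from where the row before left it, along the tool's axes as they then stand; what a row does not reach is not made up. A row lasts 1/8 s, in which the tool goes at most 62.5 mm and 10.7 degrees, less where a joint would pass 70% of its speed; a pose out of reach is approached as far as the arm can. A call with a number of a shift or a turn outside -1 to 1 is refused whole. A call with a gripper value outside its range is refused whole. "claw" is the finger opening in mm, from 0 to 95.1, set as the call begins (left out, the last holds). The fingers move at their own pace and stop on an object; the grip force is fixed at half the most. Time passes only in rows, so rows that do not move let the fingers close. It gives the time, the measured TCP pose, the force, the opening and the grip force at its end, in the units of the state.
- monitor.state(): the state, without advancing time (a new reading comes with each control period).
- viewer.read_camera(name): name is "side" or "top"; returns the picture (384x512x3 uint8, red, green, blue); there is no depth.
- viewer.camera_info(name): a dict with "K" (3x3 intrinsics, pixels), "camera_from_world" (4x4, takes a point from world to camera coordinates). Camera axes: x right, y down, z forward; pixel columns grow to the right and rows downward; lengths in mm; the calibration is good to about 2 mm. A picture is of the moment at which its call begins. camera_info takes no time and is no camera call.
- order.job_done(): hands the job in; it is judged then, once.
The state is a dict: "t": time; "joints": joint angles; "qvel": joint speeds; "tau": joint torques, N m; "eef_pos": TCP position; "tcp_rot": TCP orientation; "ft_force": force on the tool from outside, world axes, zero at the start; "moment": the same for the moment, N m; "opening": opening from 0.0 (shut) to 1.0 (fully open); "grip_force": force on a finger pad.
Only numpy, scipy, OpenCV 4.12 (cv2) and the standard library are available. Lean on these libraries where they do the work, as an engineer would, in place of code of your own. Each camera call takes 0.05 s, during which the arm holds its last target. There are 200 camera calls.

## Task

Lock the carriage of the low grey bench slide. Lay a fingertip on top of the slide's raised steel edge close beside its left-hand end block (left as seen from the robot), slide it along the edge towards the right-hand block, lightly touching all the way, until it comes to the notch, then press the plunger inside the notch all the way down and come away. The plunger stays where it is pushed; grasp nothing and leave the other things where they are.

Things in the scene. Friction and masses are not known exactly. Their poses are not given: they have to be found in the camera images.
- slide: Grey bench slide fixed to the table, 90 mm (its x) by 490 mm (its y), base 30 mm high. Origin: centre of its underside; z up, y along it towards the left-hand block, x away from the robot. At each end a block 120 mm long, 62 mm high, as wide as the base. Between the blocks a steel edge runs along the middle (x = 0).
- edge_start (a point): Left-hand end of the exposed steel edge, at the left-hand block's inner face: middle of the edge's width, on its top; axes as the slide's. The edge is 250 mm long between the blocks, 26 mm wide, rigid, its level top 56 mm above the table.
- edge_end (a point): Right-hand end of the edge, likewise. One notch, at an unknown place (its centre 95 to 205 mm from the left-hand block), is cut across the edge's full width: 46 mm long, open to front and back, upright ends, room for a pair of shut fingertips. The plunger, 24 (x) by 26 mm (y), stands centred in it.
- plunger (a joint): How far the plunger is down, in m: 0 up (its level top 8 mm below the top of the edge, 48 mm above the table), 0.008 fully down on its stop (16 mm below the edge, 40 mm above the table). Pushing takes about 4 N all the way; no spring, it stays where it is left.
- drive_centre: Bystander: steel drive centre, 32 mm wide, 40 mm tall, standing on the slide's right end block (origin: its underside)
- faceplate: Bystander: dark steel ring, 64 mm across, 9 mm thick, lying on the left end block (origin: its underside)
- bowl: Bystander: turned wooden bowl, 124 mm across, 48 mm tall, behind the slide (origin: its underside)
- gouge: Bystander: turning gouge lying behind the slide: 150 mm dark handle along its -x, 160 mm ferrule and blade along its +x, 24 mm high (origin: underside at the ferrule)
- wax_tin: Bystander: black tin with metal lid, 64 mm across, 45 mm tall, in front of the slide (origin: its underside)
- blank: Bystander: wooden turning blank, 50 x 50 x 70 mm tall, standing behind the slide (origin: its underside)
- rule: Bystander: flat wooden rule 22 x 160 x 5 mm, long along its y, lying in front of the slide (origin: its underside)

How it is judged (in metres and radians):
On the way, in this order (a step that is already met when the one before it is completed fails the run):
1. a fingertip touches the steel edge within 50 mm of the left-hand block, the plunger still up (contact force between the fingers and carriage_c1 above 0.3 N and value of joint plunger below 0.001 m and y of the grasp point in the frame of slide above 0.075 m), for 0.1 s.
2. sliding on, a fingertip touches the edge again (or still) more than 65 mm from the left-hand block, before the notch, the plunger still up (contact force between the fingers and carriage_c1 above 0.3 N and value of joint plunger below 0.001 m and y of the grasp point in the frame of slide below 0.06 m), for 0.04 s.
3. the plunger is pressed fully down by the fingers (value of joint plunger above 0.0065 m and contact force between the fingers and slide above 0.3 N), for 0.04 s.
At the end, for the whole second after the job is handed in: The plunger is down (more than 6.5 of its 8 mm) and stays so with nothing touching it; no bystander has moved more than 20 mm (value of joint plunger above 0.0065 m and distance of each of drive_centre, faceplate, bowl, gouge, wax_tin, blank, rule from where it was at the start of the episode below 0.02 m).
It fails at once if a bystander is pushed or lifted more than 20 mm from its place (distance of any of drive_centre, faceplate, bowl, gouge, wax_tin, blank, rule from where it was at the start of the episode above 0.02 m).
It fails at once if the slide is pressed with more than 60 N (contact force between the fingers and slide above 60 N).
It also fails if it takes over 54 s, if anything falls off the work surface, if the arm or the gripper's body presses on something with over 40 N, if the wrist force passes 120 N, or if a joint passes its speed limit or range.

## Working session

There is one attempt and no reset: what is moved stays moved. The work goes in short steps, Python scripts to look and compute and a tool call to move; the robot and the scene stay as the last step left them, time stands still between calls to the robot, and variables do not carry over. Pictures are saved under pics/ and viewed, at most 10 in all, crops included, and the job is handed in when it is done.

Besides the shell and the picture viewer there is one more tool, called as name(argument=value, ...) on one line, values as JSON. move_arm: Moves the arm, as the interface text tells. Scaled input: -1 to 1 covers 0.15 m each way for a shift and pi/2 rad each way for a turn. Its arguments: {"type":"object","properties":{"moves":{"type":"array"},"claw":{"type":"number"}},"required":["moves"]}

```bash
mkdir -p pics
python3 - <<'E'
from cell import monitor, viewer, order, env
import cv2
s=monitor.state(); print(s)
for n in("top","side"):
    cv2.imwrite(f"pics/{n}0.png",viewer.read_camera(n)[:,:,::-1]); print(viewer.camera_info(n))
E
```

```text
{'t': 0.0, 'joints': array([ 1.21439702e+00,  4.91533056e-01,  1.55948013e+00, -1.25811502e-05,
        1.09169765e+00, -1.05604554e-01]), 'qvel': array([ 0.00020068, -0.00024921, -0.00031787,  0.00033921,  0.00216753,
       -0.00029158]), 'tau': array([-1.23677208e-03, -6.12625122e+01, -2.58193338e+01,  6.92244200e-02,
        4.82199644e-02, -1.86940943e-04]), 'eef_pos': array([155.00137834, 605.20685537, 214.0676503 ]), 'tcp_rot': array([-3.14047952e+00, -1.06770251e-04,  2.89080365e+00]), 'ft_force': array([ 0.12967058, -0.1951747 ,  0.16723821]), 'moment': array([ 0.06954264,  0.03846728, -0.00031665]), 'grip_force': 0.0, 'opening': 0.9963796424669723}
{'K': array([[449.50230145,   0.        , 258.78131133],
       [  0.        , 449.50230145, 191.02065571],
       [  0.        ,   0.        ,   1.        ]]), 'camera_from_world': array([[ 1.54075907e-02, -9.99264979e-01,  3.51014080e-02,
         2.02216093e+01],
       [-9.95718876e-01, -1.85338998e-02, -9.05561427e-02,
         5.82176798e+02],
       [ 9.11401479e-02, -3.35558826e-02, -9.95272564e-01,
         8.14087661e+02],
       [ 0.00000000e+00,  0.00000000e+00,  0.00000000e+00,
         1.00000000e+00]])}
{'K': array([[430.72063993,   0.        , 258.34540821],
       [  0.        , 430.72063993, 188.4746947 ],
       [  0.        ,   0.        ,   1.        ]]), 'camera_from_world': array([[ 8.60129426e-01, -5.10038132e-01,  6.20272127e-03,
        -4.69897166e+02],
       [-2.85267769e-01, -4.91085879e-01, -8.23077736e-01,
         2.49441510e+02],
       [ 4.22847100e-01,  7.06183944e-01, -5.67894856e-01,
         5.21765095e+02],
       [ 0.00000000e+00,  0.00000000e+00,  0.00000000e+00,
         1.00000000e+00]])}
```

View pics/top0.png

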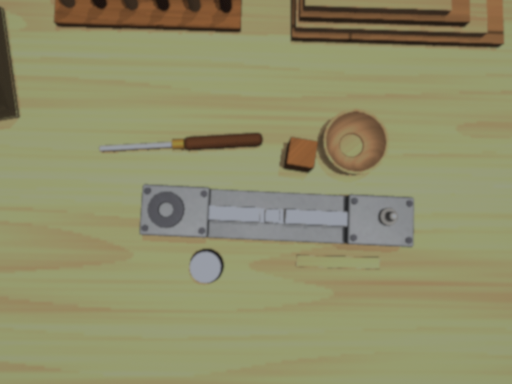

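View pics/side0.png

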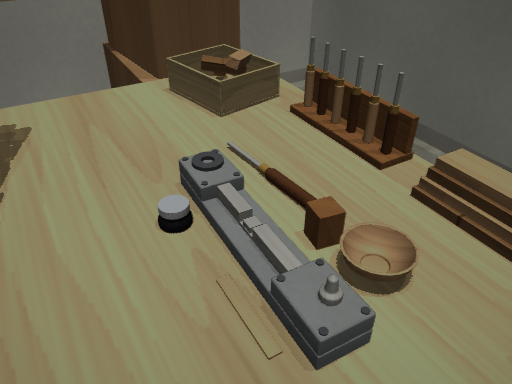

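The top view shows the slide, with the left block at cols 141–209, the edge from about (209,214) to (348,218), and the notch at cols 260–286. The wax tin is at (205,266), the rule at (338,261) and the blank at (300,154). I'll zoom in on the edge for better pixel positions.

```bash
cat > h.py <<'E'
import numpy as np
from cell import viewer
def bp(n,uv,z):
    c=viewer.camera_info(n);T=c["camera_from_world"];R,t=T[:3,:3],T[:3,3]
    d=R.T@np.linalg.solve(c["K"],[*uv,1]);o=-R.T@t
    return o+d*(z-o[2])/d[2]
E
python3 - <<'E'
from h import *
import cv2
im=cv2.imread("pics/top0.png")
cv2.imwrite("pics/c.png",cv2.resize(im[180:250,200:360],None,fx=5,fy=5,interpolation=cv2.INTER_CUBIC))
for p,z in [((209,214),56),((347,218),56),((261,215),56),((285,216),56),((272.5,216),48),((147,191),62),((140,234),62),((205,187),62),((413,197),62),((413,245),62),((389,216),62),((205,266),45),((302,148),70)]: print(p,bp("top",p,z).round(1))
E
```

```text
(209, 214) [536.1 119.5  56. ]
(347, 218) [ 533.1 -128.9   56. ]
(261, 215) [535.9  26.5  56. ]
(285, 216) [534.8 -16.7  56. ]
(272.5, 216) [534.7   5.3  48. ]
(147, 191) [574.8 229.6  62. ]
(140, 234) [498.7 239.   62. ]
(205, 187) [583.9 127.4  62. ]
(413, 197) [ 572.8 -247.9   62. ]
(413, 245) [ 486.5 -246.5   62. ]
(389, 216) [ 537.7 -203.6   62. ]
(205, 266) [443.3 125.1  45. ]
(302, 148) [656.6 -44.7  70. ]
```

View pics/c.png

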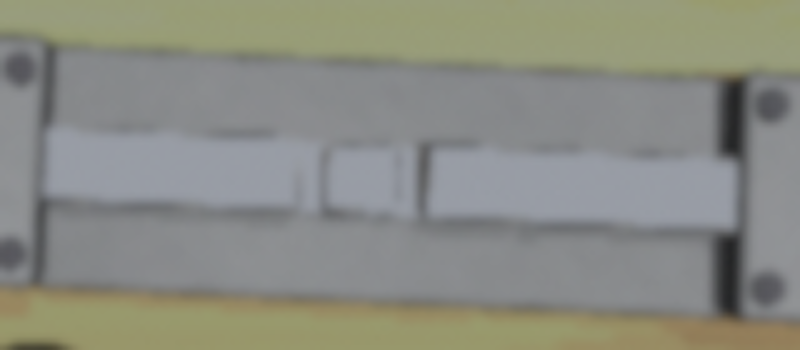

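The crop shows the edge running from (208.5,212.4) to (347.2,218.2), with notch ends at u≈259 and 284.6. The plunger is centred at about (272,215.6).

Run:
```python
from h import *
f=lambda x,y:(200+(x+.5)/5-.5,180+(y+.5)/5-.5)
P={k:bp("top",f(*p),z) for k,p,z in [("s",(44,164),56),("e",(738,194),56),("nl",(297,171),56),("nr",(427,180),56),("pl",(323,178),48),("pr",(401,182),48)]}
for k,v in P.items(): print(k,v.round(1))
d=P["s"]-P["e"];L=np.linalg.norm(d);print(L,"yaw",np.arctan2(-d[0],d[1]))
print("dir",d/L,"notch",[(P["s"]-P[k])@d/L for k in("nl","nr","pl","pr")])
```

```text
s [539.  120.6  56. ]
e [ 532.4 -129.3   56. ]
nl [538.   30.1  56. ]
nr [535.5 -16.7  56. ]
pl [535.9  20.4  48. ]
pr [535.  -8.  48.]
249.99019637836778 yaw -0.026383795667362125
dir [0.02638073 0.99965197 0.        ] notch [np.float64(90.51814348272809), np.float64(137.35914890675616), np.float64(100.31452780656716), np.float64(128.67305779111692)]
```

move_arm(moves=[-0.24,-0.19,0,0,-0.24,-0.19,0,0,-0.24,-0.19,0,0,-0.24,-0.19,0,0,-0.24,-0.19,0,0,-0.24,-0.19,0,0,-0.24,-0.19,0,0,-0.24,-0.19,0,0,-0.24,-0.19,0,0,-0.24,-0.19,0,0], claw=0)

```text
t: 1.35
eef_pos: [433.8, 238.7, 214.5]
tcp_rot: [-3.142, -0.0, 2.891]
ft_force: [1.4, 0.6, 0.4]
opening: 0.02
grip_force: 0.0
```

move_arm(moves=[0,0,0,-0.0715,0,0,0,-0.0715,-0.18,-0.242,0,0,-0.18,-0.242,0,0,-0.18,-0.242,0,0,-0.18,-0.242,0,0,0,0,0.23,0,0,0,0.23,0,0,0,0.23,0,0,0,0.2,0])

```text
t: 2.6
eef_pos: [537.0, 92.0, 79.7]
tcp_rot: [3.142, -0.001, 3.115]
ft_force: [0.4, 0.2, -0.2]
opening: 0.003
grip_force: 0.0
```

Run:
```python
from h import *
from cell import monitor
import cv2
s=monitor.state();print(s["eef_pos"],s["tcp_rot"],s["ft_force"])
a=viewer.read_camera("side")[:,:,::-1][110:310,140:400]
cv2.imwrite("pics/b.png",cv2.resize(a,None,fx=3,fy=3,interpolation=cv2.INTER_CUBIC))
```

```text
[536.96734295  91.98150196  79.72470406] [ 3.14155133e+00 -7.97949160e-04  3.11525759e+00] [ 0.42576988  0.15477277 -0.24759951]
```

View pics/b.png

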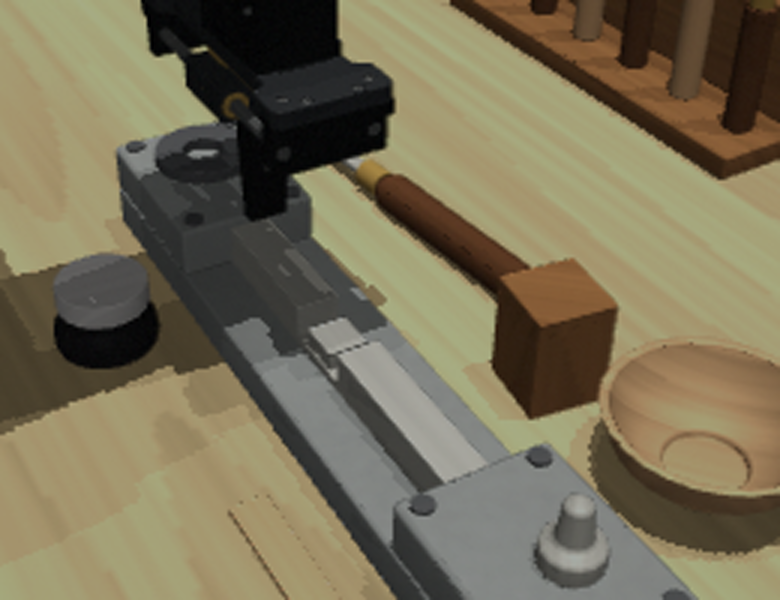

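The side view shows the shut fingers over the edge beside the left block (crop 265,215), with the plunger up in the notch at about (340,330). I'll descend gently.

move_arm(moves=[-0.01,0,0.06,0,0,0,0.06,0,0,0,0.01,0,0,0,0,0,0,0,0,0])

```text
t: 3.28
eef_pos: [539.0, 92.1, 62.1]
tcp_rot: [3.141, 0.001, 3.115]
ft_force: [-0.3, -0.0, -0.3]
opening: 0.003
grip_force: 0.0
```

move_arm(moves=[0,0,0.01,0,0,0,0,0])

```text
t: 3.52
eef_pos: [538.7, 92.0, 60.1]
tcp_rot: [3.141, -0.0, 3.115]
ft_force: [-0.2, -0.5, -0.5]
opening: 0.005
grip_force: 0.0
```

move_arm(moves=[0,0,0.01,0,0,0,0.007,0,0,0,0,0])

```text
t: 3.9
eef_pos: [538.7, 92.0, 57.5]
tcp_rot: [3.142, -0.0, 3.115]
ft_force: [0.0, -0.3, 0.7]
opening: 0.003
grip_force: 0.0
```

move_arm(moves=[0,0,0.006,0,0,0,0,0])

```text
t: 4.15
eef_pos: [538.8, 92.1, 56.6]
tcp_rot: [3.141, -0.0, 3.115]
ft_force: [0.0, -0.3, -0.3]
opening: 0.005
grip_force: 0.0
```

move_arm(moves=[0,0,0.004,0,0,0,0,0])

```text
t: 4.4
eef_pos: [538.8, 92.1, 56.3]
tcp_rot: [3.141, 0.0, 3.115]
ft_force: [-1.1, -0.5, 4.2]
opening: 0.009
grip_force: 1.9
```

move_arm(moves=[0,0,0.003,0,0,0,0,0])

```text
t: 4.65
eef_pos: [538.8, 92.0, 56.3]
tcp_rot: [3.141, 0.001, 3.115]
ft_force: [-2.2, -0.3, 9.7]
opening: 0.004
grip_force: 5.0
```

Contact at about 10 N. Now I'll slide right.

move_arm(moves=[0,-0.03,-0.001,0,0,-0.03,0,0,0,-0.03,0,0,0,-0.03,0,0,0,-0.03,0,0])

```text
t: 5.28
eef_pos: [538.8, 69.8, 56.3]
tcp_rot: [3.141, 0.002, 3.115]
ft_force: [0.5, 4.1, 6.3]
opening: 0.006
grip_force: 3.0
```

move_arm(moves=[0,-0.03,0,0,0,-0.03,0,0,0,-0.03,0,0])

```text
t: 5.65
eef_pos: [538.4, 56.3, 56.3]
tcp_rot: [3.141, 0.002, 3.115]
ft_force: [0.1, 3.8, 6.5]
opening: 0.003
grip_force: 3.0
```

move_arm(moves=[0,-0.03,0,0,0,-0.03,0,0,0,0,0,0])

```text
t: 6.02
eef_pos: [538.2, 46.9, 56.3]
tcp_rot: [3.141, 0.002, 3.115]
ft_force: [0.6, -0.6, 5.7]
opening: 0.007
grip_force: 3.1
```

move_arm(moves=[0,-0.03,0,0,0,-0.03,0,0,0,-0.03,0,0,0,-0.03,0,0,0,-0.03,0,0,0,-0.03,0,0,0,-0.02,0,0,0,0,0,0])

```text
t: 7.02
eef_pos: [536.7, 16.8, 55.6]
tcp_rot: [3.142, -0.0, 3.115]
ft_force: [-1.0, 0.9, -0.1]
opening: -0.001
grip_force: 0.0
```

move_arm(moves=[0,-0.03,0,0,0,-0.03,0,0,0,0,0,0])

```text
t: 7.4
eef_pos: [536.6, 7.7, 55.7]
tcp_rot: [3.141, -0.0, 3.115]
ft_force: [-0.3, 0.0, -0.3]
opening: 0.001
grip_force: 0.0
```

The fingers lost contact near y≈17, so they are over the notch as expected. Now I'll press.

move_arm(moves=[0,-0.006,0.02,0,0,0,0.02,0,0,0,0.01,0,0,0,0.01,0,0,0,0,0])

```text
t: 8.02
eef_pos: [536.5, 7.2, 46.7]
tcp_rot: [3.141, -0.0, 3.115]
ft_force: [-0.5, 0.2, -0.3]
opening: 0.006
grip_force: 0.0
```

move_arm(moves=[0,0,0.01,0,0,0,0.01,0,0,0,0.01,0,0,0,0,0])

```text
t: 8.52
eef_pos: [536.6, 7.2, 42.1]
tcp_rot: [3.141, 0.0, 3.115]
ft_force: [0.1, 0.5, 0.7]
opening: 0.006
grip_force: 0.3
```

move_arm(moves=[0,0,0.007,0,0,0,0.007,0,0,0,0,0])

```text
t: 8.9
eef_pos: [536.6, 7.2, 40.2]
tcp_rot: [3.142, 0.0, 3.115]
ft_force: [-0.5, 0.1, 4.9]
opening: 0.005
grip_force: 2.4
```

move_arm(moves=[0,0,0.006,0,0,0,0,0])

```text
t: 9.15
eef_pos: [536.7, 7.2, 40.1]
tcp_rot: [-3.142, 0.001, 3.116]
ft_force: [-3.0, 1.4, 16.0]
opening: 0.002
grip_force: 7.9
```

The plunger is on its stop, with 16 N at z=40. I'll come away.

move_arm(moves=[0,0,-0.03,0,0,0,-0.1,0,0,0,-0.2,0,0,0,-0.2,0,0,0,-0.2,0,0,0,0,0,0,0,0,0])

```text
t: 10.02
eef_pos: [536.2, 7.2, 148.6]
tcp_rot: [3.141, -0.0, 3.115]
ft_force: [0.8, -0.2, 0.9]
opening: 0.002
grip_force: 0.0
```

Run:
```python
from h import *
import cv2
a=viewer.read_camera("side")[:,:,::-1][110:310,140:400]
cv2.imwrite("pics/d.png",cv2.resize(a,None,fx=3,fy=3,interpolation=cv2.INTER_CUBIC))
```

```text
(no output)
```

View pics/d.png

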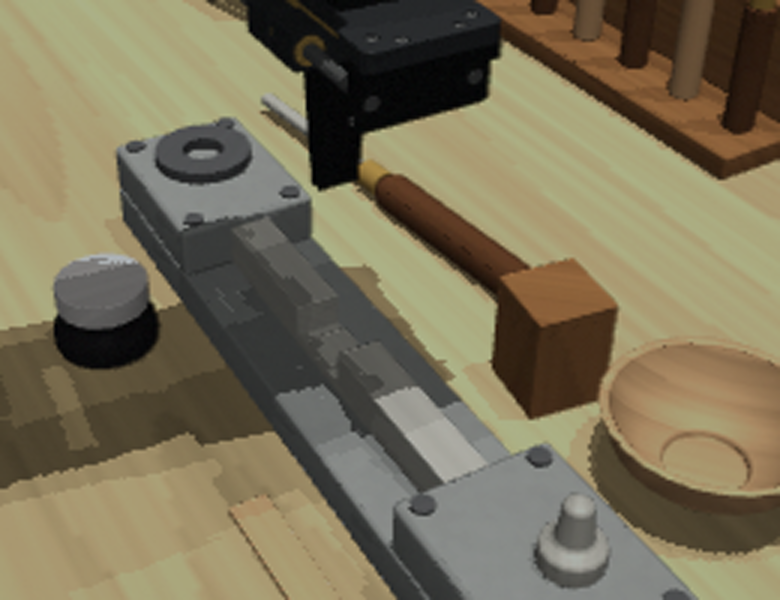

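The plunger at about (330,345) sits visibly lower in the notch, the fingers are clear and the bystanders haven't moved.

```bash
python3 -c "
from cell import order
print(order.job_done())"
```

```text
the job is handed in; nothing more can be done
None
```

The fingertip slid along the edge from the left-hand block to the notch in contact, pressed the plunger down to its stop (16 N at 40 mm) and came away with the bystanders in place; I handed the job in at about 10 s, but no verdict came back.

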